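# Hang the sampling dipper in the notch of the wash bath's rim

### The arm

A 6-joint arm with a two-finger parallel gripper is mounted at the origin on the work surface. World frame = base frame: x ahead of the robot, y to its left, z up, the work surface at z = 0. Lengths are in m, angles in rad, forces in N, time in s.
With the tool pointing down it reaches from about 0.225 to 0.725 m from the base axis. Payload 3.1 kg.
Tool frame: the origin (TCP) lies between the finger pads; the fingertips stand 11 mm ahead of it and the grasp point (between the pads) lies 8 mm behind it; z points along the fingers, y is the line along which they close (so a half turn about z gives the same grasp; the last joint's range is limited). The gripper opens to 85 mm and grips with 20 to 120 N. Pads are 22 mm wide; open, the fingers measure 114 mm over their backs; the gripper's body (76 mm by 85 mm) begins 54 mm behind the grasp point. The pads swing forward as they close: fully open they stand 13 mm farther back than shut.
Start: joints at [-1.431, 0.048, 0.099, 1.622, 0, 1.443], TCP at [0.139, -0.506, 0.242] pointing down, gripper open.
Joint ranges: [-2.91, 2.91], [-0.99, 1.94], [-1.21, 1.42], [-2.12, 2.29], [-1.49, 1.47], [-3.14, 3.14]. Speed limits (rad/s): [2.79, 2.79, 3.14, 3.14, 3.14, 3.14].

### API

Orientations are given as [roll, pitch, yaw] about the fixed x, y, z axes, in that order (R = Rz(yaw) Ry(pitch) Rx(roll)).
In Python, from station import * gives the robot as it stands.
- The arm moves only by the shell command python3 -m pendant 'ROWS' [FORCE]. ROWS is JSON, a list of rows, each an object of numbers: "jaw": the closure, from -1 (fully open) to 1 (shut); "tx", "ty", "tz": the shift along the world's x, y, z in units of 25 mm (1.0 is 25 mm); "spin": the turn about the world's z in units of 6 degrees (1.0 is 6 degrees). A call has 1 to 12 rows; each row shifts and turns the commanded pose from where the row before left it; what a row does not reach is not made up. A row lasts 1/12 s, in which the tool goes at most 41.7 mm and 7.16 degrees, less where a joint would pass 70% of its speed; a pose out of reach is approached as far as the arm can. A call is refused whole if a number of a shift passes 1 or a number of a turn 1, either way. A call with a gripper value outside its range is refused whole. The fingers move at their own pace and stop on an object; FORCE is the grip in N (left out, the last holds). Time passes only in rows, so rows that do not move let the fingers close. It gives the time, the measured TCP pose, the force, the opening and the grip force at its end, in the units of the state.
- state(): the state, without advancing time (a new reading comes with each control period).
- snapshot(name): name is "side" or "top" or "wrist"; returns the picture (400x640x3 uint8, red, green, blue); there is no depth.
- camera_info(name): a dict with "fovy" (degrees; the focal length in pixels is half the picture's height over the tangent of half this angle, whatever the lens; pixels are square), "cx", "cy" (the principal point, pixels), "position" and "rotation" of the camera in the world; the wrist camera has in their place "hand_eye" (4x4, takes a point from camera to tool coordinates, whose origin is the TCP and whose axes are the flange's). Camera axes: x right, y down, z forward; pixel columns grow to the right and rows downward; lengths in m; the calibration is good to about 2 mm. A picture is of the moment at which its call begins: read the wrist's pose just before it. camera_info takes no time and is no camera call.
- sign_off(): hands the job in; it is judged then, once.
The state is a dict: "clock": time; "joints": joint angles; "joint_velocities": joint speeds; "joint_torque": joint torques, N m; "position": TCP position; "tool_rot": TCP orientation; "force": force on the tool from outside, world axes, zero at the start; "torque": the same for the moment, N m; "opening": finger opening in m; "gripper_force": force on a finger pad.
Only numpy, scipy, OpenCV 4.12 (cv2) and the standard library are available. Lean on these libraries where they do the work, as an engineer would, in place of code of your own. Each camera call takes 0.05 s, during which the arm holds its last target. There are 200 camera calls.

### The job

Pick up the steel sampling dipper that stands on the bench and hang it by its own hook over the wash bath's near rim, cup inside the bath, with the hook seated fully down in the one notch of the metal strip that is clipped along that rim. Lower it gently, feel for the notch without forcing it, and let go only when the hook is fully home, so that it is left hanging upright and still. Leave the other lab ware where it stands.

Things in the scene. Friction and masses are not known exactly. Their poses are not given: they have to be found in the camera images.
- dipper: Loose steel sampling dipper, about 0.26 kg (varies), standing upright. Origin: centre of the cup's underside, z up. Round flat-bottomed cup, 56 mm across, 45 mm high. On its -x side a flat upright handle, 190 mm high, 6 mm thick in x (x -33 to -27 mm), 16 mm wide in y. A hook sticks out of the handle's back (-x) at mid height.
- dipper_hook (a point): Middle of the underside of the hook's level bridge, (-42, 0, 112) mm in the dipper's frame; it is to rest on the strip. The bridge is 14 mm wide (y), 6 mm thick and ends in a tongue (x -55 to -51 mm) hanging down to 82 mm above the dipper's underside. The gap that goes over the rim is 18 mm (x -51 to -33 mm). Same axes as the dipper.
- dipper_grip (a point): Point on the handle 20 mm below its top, (-30, 0, 170) mm in the dipper's frame. The handle is free above the bridge's top (118 mm): grip its 16 mm width (across y) from above; about 60 N holds it firmly.
- bath: White open wash bath, fixed, 180 mm (x) by 310 mm (y), walls 6 mm thick, 115 mm high, floor 6 mm. Origin: centre of its underside. The near rim is its -x long wall, along y. When the hook is home in the strip's notch, the cup hangs about 10 mm above the bath's floor and, let go, the dipper leans a few degrees.
- bath_strip (a point): Fixed point over the middle of the near rim, (-87, 0, 142) mm in the bath's frame, at the height of the flat top of a metal strip clipped along that rim: 220 mm long, 10 mm thick (x -92 to -82 mm), with 12 mm high stops at its ends. The strip sits firmly, up to 38 mm to either side (along y) of this point: its place is not measured.
- bath_notch_level (a point): Fixed point 14 mm below bath_strip, at the height of the notch's floor (128 mm). The one notch is at the middle of the strip's length: 36 mm wide at the top, sloping in at 45 degrees to 20 mm wide 8 mm down, then straight to the floor. See it, or slide the hook along the top under a few N until support goes. Rigid: over 30 N is too rough.
- reagent_bottle: Bystander: glass bottle with screw cap, 66 mm diameter, 150 mm high, origin under its centre.
- beaker: Bystander: clear plastic beaker, 72 mm diameter, 95 mm high, origin under its centre.
- small_jar: Bystander: small glass jar, 48 mm diameter, 70 mm high, origin under its centre.
- tube_float: Bystander: flat flower-shaped foam tube float, about 108 mm across, 14 mm thick, origin under its centre.
Things that resemble listed ones, but are neither listed nor needed, are in the scene too. What is shaped like the dipper but turquoise is not meant.

How it is judged:
By the outcome, as a careful person would: the job done as asked, in the order asked, and still so for the second after the job is handed in, with the robot touching nothing.
It also fails if it takes over 64 s, if anything falls off the work surface, if the arm or the gripper's body presses on something with over 40 N, if the wrist force passes 120 N, or if a joint passes its speed limit or range.

## Working session

There is one attempt and no reset: what is moved stays moved. The work goes in short steps, Python scripts to look and compute and a shell command to move; the robot and the scene stay as the last step left them, time stands still between calls to the robot, and variables do not carry over. Pictures are saved under pics/ and viewed, at most 10 in all, crops included, and the job is handed in when it is done.

```bash
mkdir -p pics; python3 - <<'E'
from station import *
import cv2
for n in("side","top","wrist"):
    i=camera_info(n);print(n,i)
    cv2.imwrite(f"pics/{n}0.png",snapshot(n)[:,:,::-1])
print(state())
E
```

```text
side {'fovy': 50.12555167253077, 'cx': 317.9076211886364, 'cy': 199.8589970373253, 'position': array([ 0.38309648, -0.77063871,  0.9157078 ]), 'rotation': array([-2.3515746 ,  0.00725888, -0.22771654])}
top {'fovy': 44.77731697733041, 'cx': 325.1574713886326, 'cy': 199.66313926557774, 'position': array([0.34410512, 0.0182164 , 1.24872933]), 'rotation': array([-2.97823702e+00, -3.25134879e-04, -1.55984736e+00])}
wrist {'fovy': 58.86323658358447, 'cx': 321.2553117731471, 'cy': 199.88565800101347, 'hand_eye': array([[-5.15317933e-04, -9.45870323e-01, -3.24544399e-01,
         8.40440082e-02],
       [ 9.99998830e-01, -1.98756571e-05, -1.52989094e-03,
         1.96426001e-04],
       [ 1.44062790e-03, -3.24544807e-01,  9.45869226e-01,
        -1.31766943e-01],
       [ 0.00000000e+00,  0.00000000e+00,  0.00000000e+00,
         1.00000000e+00]])}
{'clock': 0.15, 'joints': array([-1.43080012e+00,  4.86064617e-02,  9.79214121e-02,  1.62201407e+00,
       -2.24739816e-05,  1.44301692e+00]), 'joint_velocities': array([ 0.00041179, -0.00154727,  0.0041777 ,  0.00045328,  0.00065075,
        0.00038755]), 'joint_torque': array([ 2.70348093e-03, -3.39258528e+01,  3.20423663e+01,  1.52496173e-02,
       -4.99647649e-05, -5.19318093e-06]), 'position': array([ 0.13883313, -0.50581926,  0.24135441]), 'tool_rot': array([-3.13970251e+00, -2.20186011e-04,  2.67775422e-01]), 'force': array([-0.08711532, -0.3083797 , -0.15241363]), 'torque': array([-0.02083367,  0.01539258, -0.01599397]), 'gripper_force': 0.0, 'opening': 0.08522203088598615}
```

View pics/side0.png

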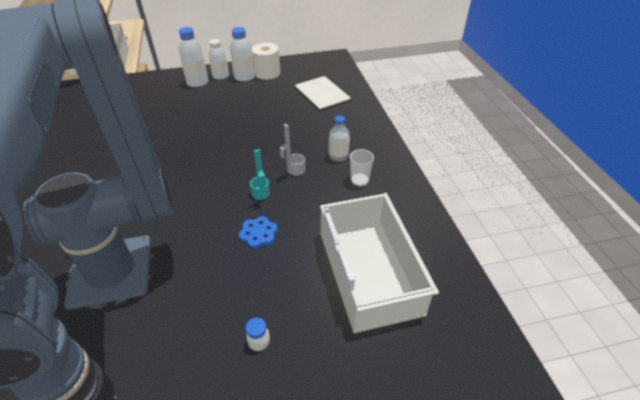

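View pics/top0.png

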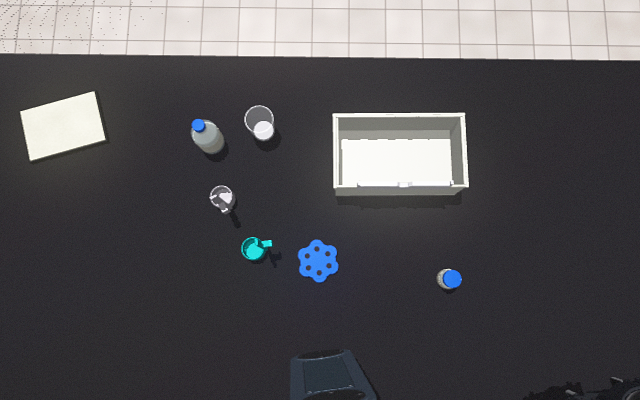

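The side view shows the steel dipper at about (293,160) and the turquoise one at (260,185). The top view shows the steel dipper at about (222,198) and the bath's near rim along row ~187, with the notch perhaps near column 404. I'll enlarge both areas.

```bash
cat > h.py <<'E'
from station import *
import numpy as np,cv2
from scipy.spatial.transform import Rotation as R
def cam(n,st=None):
    i=camera_info(n);f=200/np.tan(np.radians(i['fovy']/2))
    K=np.array([[f,0,i['cx']],[0,f,i['cy']],[0,0,1]])
    if n=='wrist':
        T=np.eye(4);T[:3,:3]=R.from_euler('xyz',st['tool_rot']).as_matrix();T[:3,3]=st['position']
        T=T@i['hand_eye'];return K,T[:3,:3],T[:3,3]
    return K,R.from_euler('xyz',i['rotation']).as_matrix(),i['position']
def onz(c,uv,z):
    K,Q,p=c;d=Q@np.linalg.inv(K)@[*uv,1];return p+d*(z-p[2])/d[2]
def proj(c,P):
    K,Q,p=c;q=K@(Q.T@(np.asarray(P)-p));return q[:2]/q[2]
E
python3 - <<'E'
from h import *
t=cv2.imread('pics/top0.png');s=cv2.imread('pics/side0.png')
a=cv2.resize(t[175:225,190:270],(800,0) and (480,300),interpolation=2)
b=cv2.resize(s[115:185,250:320],(300,300),interpolation=2)
c=cv2.resize(t[170:205,325:475],(780,182),interpolation=2)
o=np.zeros((490,780,3),np.uint8);o[:300,:480]=a;o[:300,480:]=b;o[308:]=c
cv2.imwrite('pics/crop1.png',o)
T=cam('top');S=cam('side')
for uv in [(333,195),(469,187),(334,113),(465,113)]:print(uv,onz(T,uv,.115))
print(onz(T,(222,190),.045),onz(T,(224,212),.19))
E
```

```text
(333, 195) [0.54237072 0.00142755 0.115     ]
(469, 187) [ 0.56523196 -0.32167862  0.115     ]
(334, 113) [7.45358920e-01 6.78366476e-04 1.15000000e-01]
(465, 113) [ 0.74889336 -0.31876332  0.115     ]
[0.56432694 0.28029734 0.045     ] [0.48863895 0.24208657 0.19      ]
```

View pics/crop1.png

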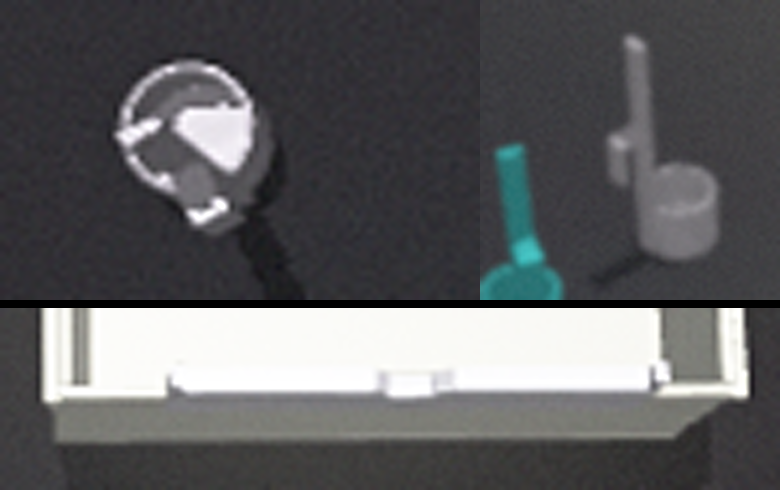

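```bash
python3 - <<'E'
from h import *
T=cam('top');S=cam('side')
A=lambda x,y:(190+x/6-.42,175+y/6-.42)
B=lambda x,y:(250+(x-480)/4.286-.38,115+y/4.286-.38)
C=lambda x,y:(325+x/5.2-.4,170+(y-308)/5.2-.4)
print('rim ctr',onz(T,A(187,125),.045),onz(S,B(680,188),.045))
print('top',onz(T,A(140,128),.19),onz(T,A(120,136),.19),onz(T,A(160,121),.19),onz(S,B(635,41),.19))
print('hook',onz(T,A(208,212),.118))
print('strip ends',onz(T,C(172,390),.142),onz(T,C(660,385),.142))
print('notch',onz(T,C(378,392),.142),onz(T,C(453,390),.142),'stops',onz(T,C(176,371),.154),onz(T,C(660,366),.154))
print('rimcorners',onz(T,C(43,401),.115),onz(T,C(748,397),.115))
E
```

```text
rim ctr [0.55044798 0.28282042 0.045     ] [0.55044552 0.28675723 0.045     ]
top [0.52427898 0.26822569 0.19      ] [0.52120671 0.27545182 0.19      ] [0.52697966 0.26097521 0.19      ] [0.52284463 0.27379766 0.19      ]
hook [0.50342575 0.25695306 0.118     ]
strip ends [ 0.56097516 -0.05527045  0.142     ] [ 0.5656499  -0.27322033  0.142     ]
notch [ 0.56107854 -0.14722834  0.142     ] [ 0.56235679 -0.18072578  0.142     ] stops [ 0.56719982 -0.05624178  0.154     ] [ 0.57181352 -0.27032905  0.154     ]
rimcorners [0.56049658 0.00188918 0.115     ] [ 0.56590649 -0.32038754  0.115     ]
```

The top camera puts the dipper at about (0.550, 0.284), yaw ~25°, with the handle at (0.5235, 0.271). The notch is at about (0.566, -0.164) and the bath yaw is ~1°. I'll use the half-turned wrist (yaw ~205°) to stay within joint 6's range.

```bash

python3 -m pendant '[{"tx":0.48,"ty":0.95,"tz":0.25,"spin":1,"jaw":-0.5},{"tx":0.48,"ty":0.95,"tz":0.25,"spin":1,"jaw":-0.5},{"tx":0.48,"ty":0.95,"tz":0.25,"spin":1,"jaw":-0.5},{"tx":0.48,"ty":0.95,"tz":0.25,"spin":1,"jaw":-0.5},{"tx":0.48,"ty":0.95,"tz":0.25,"spin":1,"jaw":-0.5},{"tx":0.48,"ty":0.95,"tz":0.25,"spin":1,"jaw":-0.5},{"tx":0.48,"ty":0.95,"tz":0.25,"spin":1,"jaw":-0.5},{"tx":0.48,"ty":0.95,"tz":0.25,"spin":1,"jaw":-0.5},{"tx":0.48,"ty":0.95,"tz":0.25,"spin":1,"jaw":-0.5},{"tx":0.48,"ty":0.95,"tz":0.25,"spin":1,"jaw":-0.5},{"tx":0.48,"ty":0.95,"tz":0.25,"spin":1,"jaw":-0.5},{"tx":0.48,"ty":0.95,"tz":0.25,"spin":1,"jaw":-0.5}]'
python3 -m pendant '[{"tx":0.48,"ty":0.95,"spin":1,"jaw":-0.5},{"tx":0.48,"ty":0.95,"spin":1,"jaw":-0.5},{"tx":0.48,"ty":0.95,"spin":1,"jaw":-0.5},{"tx":0.48,"ty":0.95,"spin":1,"jaw":-0.5},{"tx":0.48,"ty":0.95,"spin":1,"jaw":-0.5},{"tx":0.48,"ty":0.95,"spin":1,"jaw":-0.5},{"tx":0.48,"ty":0.95,"spin":1,"jaw":-0.5},{"tx":0.48,"ty":0.95,"spin":1,"jaw":-0.5},{"tx":0.48,"ty":0.95,"spin":1,"jaw":-0.5},{"tx":0.48,"ty":0.95,"spin":1,"jaw":-0.5}]'
```

```text
clock: 1.15
position: [0.2831, -0.22, 0.3174]
tool_rot: [-3.142, -0.0, 1.529]
force: [0.4, -0.4, 0.4]
opening: 0.0645
gripper_force: 0.0validation failed for argument at $[0]...
```

```bash

python3 -m pendant '[{"tx":0.48,"ty":0.95,"tz":0.0,"spin":1,"jaw":-0.5},{"tx":0.48,"ty":0.95,"tz":0.0,"spin":1,"jaw":-0.5},{"tx":0.48,"ty":0.95,"tz":0.0,"spin":1,"jaw":-0.5},{"tx":0.48,"ty":0.95,"tz":0.0,"spin":1,"jaw":-0.5},{"tx":0.48,"ty":0.95,"tz":0.0,"spin":1,"jaw":-0.5},{"tx":0.48,"ty":0.95,"tz":0.0,"spin":1,"jaw":-0.5},{"tx":0.48,"ty":0.95,"tz":0.0,"spin":1,"jaw":-0.5},{"tx":0.48,"ty":0.95,"tz":0.0,"spin":1,"jaw":-0.5},{"tx":0.48,"ty":0.95,"tz":0.0,"spin":1,"jaw":-0.5},{"tx":0.48,"ty":0.95,"tz":0.0,"spin":1,"jaw":-0.5}]'
```

```text
clock: 1.98
position: [0.4031, 0.0176, 0.317]
tool_rot: [-3.141, -0.0, 2.577]
force: [0.7, -0.1, 0.3]
opening: 0.064
gripper_force: 0.0
```

```bash

python3 -m pendant '[{"tx":0.48,"ty":0.95,"tz":0.0,"spin":1,"jaw":-0.5},{"tx":0.48,"ty":0.95,"tz":0.0,"spin":1,"jaw":-0.5},{"tx":0.48,"ty":0.95,"tz":0.0,"spin":1,"jaw":-0.5},{"tx":0.48,"ty":0.95,"tz":0.0,"spin":1,"jaw":-0.5},{"tx":0.48,"ty":0.95,"tz":0.0,"spin":1,"jaw":-0.5},{"tx":0.48,"ty":0.95,"tz":0.0,"spin":1,"jaw":-0.5},{"tx":0.48,"ty":0.95,"tz":0.0,"spin":1,"jaw":-0.5},{"tx":0.48,"ty":0.95,"tz":0.0,"spin":1,"jaw":-0.5},{"tx":0.48,"ty":0.95,"tz":0.0,"spin":0.9,"jaw":-0.5},{"tx":0.4,"ty":0.95,"tz":0.0,"spin":0.4,"jaw":-0.5},{"tx":0,"ty":0,"tz":0,"spin":0,"jaw":-0.5}]'
python3 - <<'E'
from h import *
s=state();print(s['position'],s['tool_rot'])
im=snapshot('wrist')[:,:,::-1]
cv2.imwrite('pics/w1.png',im)
c=cam('wrist',s);print(proj(c,[.5235,.271,.19]),proj(c,[.5505,.2845,.045]))
E
```

```text
clock: 2.9
position: [0.5218, 0.2574, 0.3146]
tool_rot: [3.14, -0.002, -2.733]
force: [-0.1, -1.2, -0.6]
opening: 0.0644
gripper_force: 0.0
[0.52179621 0.25737212 0.31457252] [ 3.13951565e+00 -2.04941950e-03 -2.73301363e+00]
[336.25042156 203.07692583] [331.96419054 186.65776976]
```

View pics/w1.png

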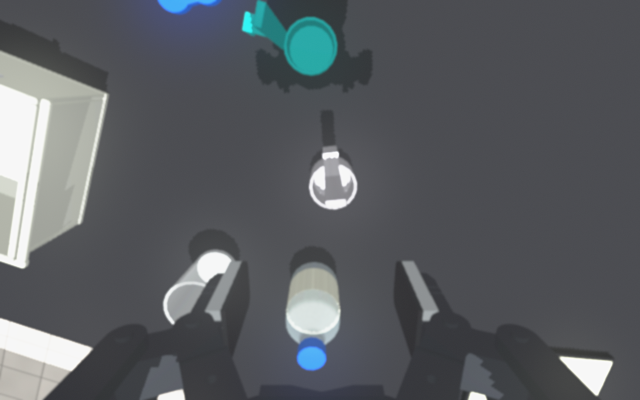

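The steel dipper sits centred in the wrist view: hook at (331,155), cup at (333,187), handle top at (335,204). The projected estimate agrees. I'll refine the handle position and yaw.

```bash
python3 - <<'E'
from h import *
c=cam('wrist',dict(position=[.5218,.25737,.31457],tool_rot=[3.1395,-.00205,-2.733]))
im=cv2.imread('pics/w1.png')
h=onz(c,(331,155),.118);k=onz(c,(333,187),.045);t=onz(c,(335.5,203.5),.19)
print(h,k,t)
for a in(h,t):
  d=k-a;print(np.degrees(np.arctan2(d[1],d[0])),np.hypot(d[0],d[1]))
g=cv2.cvtColor(im[140:215,305:365],6)
cv2.imwrite('pics/w1c.png',cv2.resize(im[140:215,300:370],None,fx=7,fy=7,interpolation=2))
print(state()['position'],state()['tool_rot'])
E
```

```text
[0.50356286 0.26010092 0.118     ] [0.55040189 0.28579703 0.045     ] [0.52404346 0.27061128 0.19      ]
28.74937726926343 0.05342457553985986
29.947327694133875 0.03041996000394824
[0.52108436 0.25539838 0.31519139] [ 3.14125132e+00 -3.01986647e-03 -2.73523841e+00]
```

View pics/w1c.png

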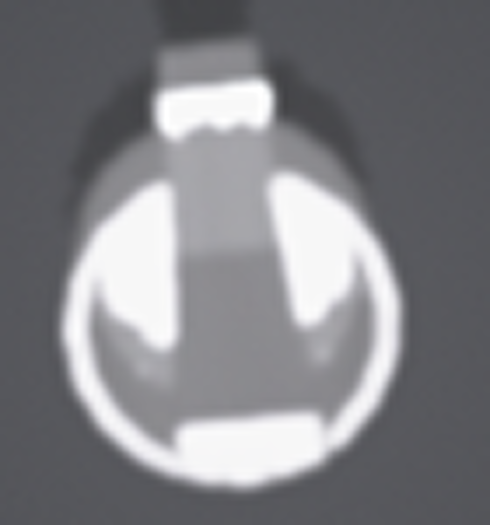

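```bash

python3 -m pendant '[{"tx":0.12,"ty":0.6,"tz":-0.2,"spin":0.75,"jaw":-0.5},{"tx":0,"ty":0,"tz":-0.4,"spin":0,"jaw":-0.5},{"tx":0,"ty":0,"tz":-0.6,"spin":0,"jaw":-0.5},{"tx":0,"ty":0,"tz":-0.6,"spin":0,"jaw":-0.5},{"tx":0,"ty":0,"tz":-0.6,"spin":0,"jaw":-0.5},{"tx":0,"ty":0,"tz":-0.6,"spin":0,"jaw":-0.5},{"tx":0,"ty":0,"tz":-0.6,"spin":0,"jaw":-0.5},{"tx":0,"ty":0,"tz":0,"spin":0,"jaw":-0.5},{"tx":0,"ty":0,"tz":0,"spin":0,"jaw":-0.5}]'
python3 - <<'E'
from h import *
s=state();print(s['position'],s['tool_rot'])
im=snapshot('wrist')[:,:,::-1]
cv2.imwrite('pics/w2.png',im)
c=cam('wrist',s);print(proj(c,[.524,.2707,.19]))
E
```

```text
clock: 3.7
position: [0.5229, 0.2676, 0.2265]
tool_rot: [3.142, -0.003, -2.66]
force: [0.2, -0.8, 0.9]
opening: 0.0643
gripper_force: 0.0
[0.52292663 0.26757275 0.2264981 ] [ 3.14157455e+00 -2.79500316e-03 -2.66031497e+00]
[325.74176251 250.08897221]
```

View pics/w2.png

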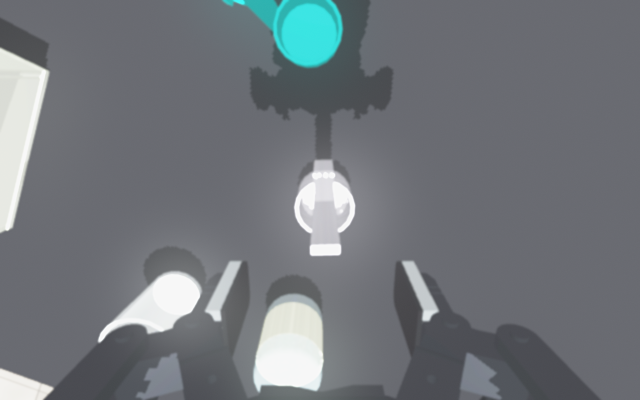

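The handle top is at (325,250), square to the fingers and centred between them. I'll descend the last 64 mm and grip.

```bash

python3 -m pendant '[{"tx":0.05,"ty":0.12,"tz":-0.3,"spin":0,"jaw":-0.5},{"tx":0,"ty":0,"tz":-0.6,"spin":0,"jaw":-0.5},{"tx":0,"ty":0,"tz":-0.6,"spin":0,"jaw":-0.5},{"tx":0,"ty":0,"tz":-0.6,"spin":0,"jaw":-0.5},{"tx":0,"ty":0,"tz":-0.4,"spin":0,"jaw":-0.5},{"tx":0,"ty":0,"tz":0,"spin":0,"jaw":-0.2},{"tx":0,"ty":0,"tz":0,"spin":0,"jaw":0.2},{"tx":0,"ty":0,"tz":0,"spin":0,"jaw":0.5},{"tx":0,"ty":0,"tz":0,"spin":0,"jaw":1},{"tx":0,"ty":0,"tz":0,"spin":0,"jaw":1},{"tx":0,"ty":0,"tz":0,"spin":0,"jaw":1},{"tx":0,"ty":0,"tz":0,"spin":0,"jaw":1}]' 60
python3 -c "
from station import *
print(state())"
```

```text
clock: 4.75
position: [0.5259, 0.2718, 0.1665]
tool_rot: [-3.141, 0.003, -2.659]
force: [-0.8, -1.1, 4.9]
opening: 0.0146
gripper_force: 59.1
{'clock': 4.75, 'joints': array([ 3.63957466e-01,  2.15603760e-01,  1.33312338e-01,  1.48582728e+00,
       -4.41090406e-04, -1.18376975e-01]), 'joint_velocities': array([-0.00049182, -0.0010367 , -0.00041227, -0.00053949, -0.0009298 ,
        0.00081847]), 'joint_torque': array([ 5.04183155e-01, -3.74921751e+01,  3.00097489e+01, -3.68110891e-01,
        2.67224712e-01,  5.30333622e-03]), 'position': array([0.52594543, 0.27179303, 0.16651504]), 'tool_rot': array([-3.14083842e+00,  2.60679480e-03, -2.65925782e+00]), 'force': array([-0.78291463, -1.09090095,  4.92637288]), 'torque': array([-0.20561577,  0.13314468,  0.03103364]), 'gripper_force': 59.1003155708313, 'opening': 0.014553990397963049}
```

```bash

python3 -m pendant '[{"tx":0,"ty":0,"tz":0.2,"spin":0,"jaw":1},{"tx":0,"ty":0,"tz":0.5,"spin":0,"jaw":1},{"tx":0,"ty":0,"tz":0.7,"spin":0,"jaw":1},{"tx":0,"ty":0,"tz":0.8,"spin":0,"jaw":1},{"tx":0,"ty":0,"tz":0.8,"spin":0,"jaw":1},{"tx":0,"ty":0,"tz":0.8,"spin":0,"jaw":1},{"tx":0,"ty":0,"tz":0.8,"spin":0,"jaw":1},{"tx":0,"ty":0,"tz":0.8,"spin":0,"jaw":1},{"tx":0,"ty":0,"tz":0.8,"spin":0,"jaw":1},{"tx":0,"ty":0,"tz":0.8,"spin":0,"jaw":1},{"tx":0,"ty":0,"tz":0.6,"spin":0,"jaw":1},{"tx":0,"ty":0,"tz":0.2,"spin":0,"jaw":1}]'
python3 -m pendant '[{"tx":0,"ty":-0.3,"tz":0,"spin":-0.1,"jaw":1},{"tx":0,"ty":-0.6,"tz":0,"spin":-0.3,"jaw":1},{"tx":0,"ty":-0.8,"tz":0,"spin":-0.3,"jaw":1},{"tx":0,"ty":-0.9,"tz":0,"spin":-0.3,"jaw":1},{"tx":0,"ty":-0.9,"tz":0,"spin":-0.3,"jaw":1},{"tx":0,"ty":-0.9,"tz":0,"spin":-0.3,"jaw":1},{"tx":0,"ty":-0.9,"tz":0,"spin":-0.3,"jaw":1},{"tx":0,"ty":-0.9,"tz":0,"spin":-0.3,"jaw":1},{"tx":0,"ty":-0.9,"tz":0,"spin":-0.3,"jaw":1},{"tx":0,"ty":-0.9,"tz":0,"spin":-0.3,"jaw":1},{"tx":0,"ty":-0.9,"tz":0,"spin":-0.3,"jaw":1},{"tx":0,"ty":-0.9,"tz":0,"spin":-0.3,"jaw":1}]'
python3 -m pendant '[{"tx":0.1,"ty":-0.9,"tz":0,"spin":-0.3,"jaw":1},{"tx":0.2,"ty":-0.9,"tz":0,"spin":-0.3,"jaw":1},{"tx":0.3,"ty":-0.9,"tz":0,"spin":-0.25,"jaw":1},{"tx":0.3,"ty":-0.9,"tz":0,"spin":-0.2,"jaw":1},{"tx":0.3,"ty":-0.9,"tz":0,"spin":0,"jaw":1},{"tx":0.3,"ty":-0.9,"tz":0,"spin":0,"jaw":1},{"tx":0.3,"ty":-0.8,"tz":0,"spin":0,"jaw":1},{"tx":0.2,"ty":-0.6,"tz":0,"spin":0,"jaw":1},{"tx":0.1,"ty":-0.5,"tz":0,"spin":0,"jaw":1},{"tx":0,"ty":-0.2,"tz":0,"spin":0,"jaw":1},{"tx":0,"ty":0,"tz":0,"spin":0,"jaw":1},{"tx":0,"ty":0,"tz":0,"spin":0,"jaw":1}]'
python3 - <<'E'
from h import *
s=state();print(s['position'],s['tool_rot'],s['force'],s['torque'])
im=snapshot('wrist')[:,:,::-1];cv2.imwrite('pics/w3.png',im)
cv2.imwrite('pics/s3.png',snapshot('side')[:,:,::-1])
E
```

```text
clock: 5.75
position: [0.5255, 0.272, 0.3631]
tool_rot: [-3.141, 0.004, -2.659]
force: [-0.4, 0.7, -1.4]
opening: 0.0146
gripper_force: 58.6
clock: 6.75
position: [0.5237, 0.0244, 0.3579]
tool_rot: [3.142, -0.004, -3.019]
force: [0.2, -0.9, -2.0]
opening: 0.0149
gripper_force: 58.5
clock: 7.75
position: [0.577, -0.1606, 0.3595]
tool_rot: [3.141, -0.001, -3.126]
force: [-0.1, 0.3, -1.3]
opening: 0.0147
gripper_force: 58.5
[ 0.57697182 -0.16057159  0.35947955] [ 3.14050846e+00 -1.11484020e-03 -3.12584961e+00] [-0.06957427  0.30803602 -1.3058384 ] [ 0.00610013  0.04157312 -0.03221569]
```

View pics/w3.png

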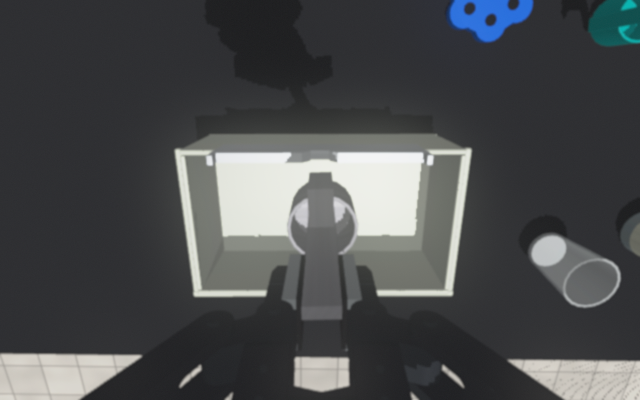

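The dipper hangs straight in the grip over the bath. The strip spans about columns 208–432 on row 158, and the notch lies around 290–337. I'll enlarge the strip and work out the offsets.

```bash
python3 - <<'E'
from h import *
im=cv2.imread('pics/w3.png')
a=cv2.resize(im[140:175,270:370],None,fx=8,fy=8,interpolation=2)
b=cv2.resize(im[140:175,200:440],(800,117),interpolation=2)
c=cv2.resize(im[165:195,290:350],(480,190),interpolation=2)
o=np.zeros((117+280+190,800,3),np.uint8);o[:280]=a;o[280:397]=b;o[397:,:480]=c
cv2.imwrite('pics/w3c.png',o)
st=dict(position=[.57697,-.16057,.35948],tool_rot=[3.1405,-.0011,-3.12585])
c=cam('wrist',st)
for P in ([.5612,-.164,.142],[.5712,-.164,.142],[.5662,-.146,.142],[.5662,-.182,.142],[.5662,-.054,.142],[.5662,-.274,.142]):print(P,proj(c,P))
E
```

```text
[0.5612, -0.164, 0.142] [317.47552955 150.53325627]
[0.5712, -0.164, 0.142] [317.35792526 160.41967873]
[0.5662, -0.146, 0.142] [335.43907564 155.76133935]
[0.5662, -0.182, 0.142] [299.38084277 155.23635192]
[0.5662, -0.054, 0.142] [427.35213386 157.09954136]
[0.5662, -0.274, 0.142] [206.99522498 153.89126971]
```

View pics/w3c.png

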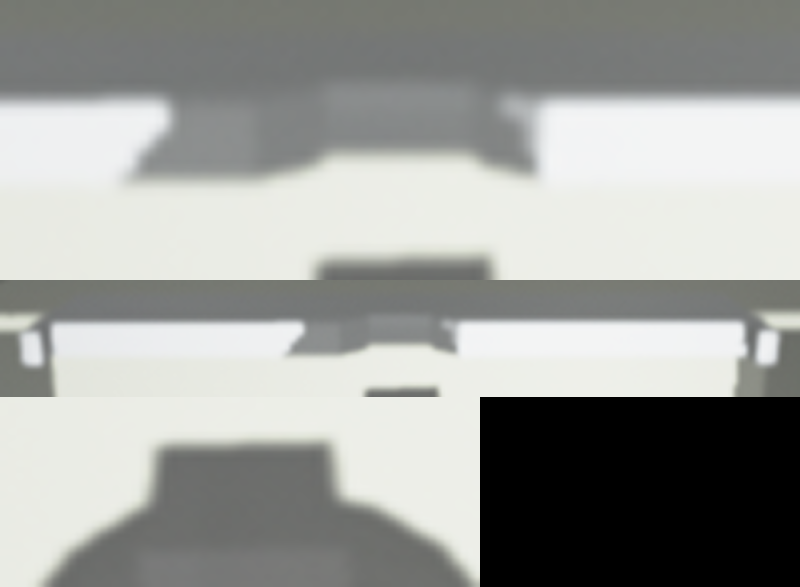

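```bash
python3 - <<'E'
from h import *
st=dict(position=np.array([.57697,-.16057,.35948]),tool_rot=[3.1405,-.0011,-3.12585])
c=cam('wrist',st)
zb=.35948-.1665
y=np.pi-3.12585
for off in(-2,0,2):
  for x,yy,z in((-55,7,118),(-55,-7,118),(-55,7,82),(-55,-7,82),(-33,8,190),(-33,-8,190)):
    v=R.from_euler('z',y).apply(np.array([x+30+off,yy,0])/1000)
    print(off,(x,yy,z),proj(c,[st['position'][0]+v[0],st['position'][1]+v[1],zb+z/1000]).round(1))
print(onz(c,(319.7,162.5),.142),onz(c,(319.7,152.1),.142),onz(c,(319.8,157),.128))
E
```

```text
-2 (-55, 7, 118) [334. 190.]
-2 (-55, -7, 118) [307.7 190. ]
-2 (-55, 7, 82) [332.  173.1]
-2 (-55, -7, 82) [309.7 173.1]
-2 (-33, 8, 190) [343.4 307.5]
-2 (-33, -8, 190) [299.  307.6]
0 (-55, 7, 118) [334.  193.6]
0 (-55, -7, 118) [307.8 193.6]
0 (-55, 7, 82) [331.9 176.2]
0 (-55, -7, 82) [309.7 176.2]
0 (-33, 8, 190) [343.3 312.2]
0 (-33, -8, 190) [299.1 312.3]
2 (-55, 7, 118) [334.  197.1]
2 (-55, -7, 118) [307.8 197.2]
2 (-55, 7, 82) [331.9 179.2]
2 (-55, -7, 82) [309.8 179.3]
2 (-33, 8, 190) [343.2 316.8]
2 (-33, -8, 190) [299.2 316.9]
[ 0.57329256 -0.16162206  0.142     ] [ 0.56273968 -0.16176785  0.142     ] [ 0.57062938 -0.16158065  0.128     ]
```

The hook is centred laterally. In the wrist camera's frame the strip is at x 0.568 and the notch at y -0.1617. The correction is about +5.5 mm in x and -1.1 mm in y, then lower.

```bash

python3 -m pendant '[{"tx":0.22,"ty":-0.05,"tz":-0.2,"spin":0,"jaw":1},{"tx":0,"ty":0,"tz":-0.4,"spin":0,"jaw":1},{"tx":0,"ty":0,"tz":-0.6,"spin":0,"jaw":1},{"tx":0,"ty":0,"tz":-0.6,"spin":0,"jaw":1},{"tx":0,"ty":0,"tz":-0.6,"spin":0,"jaw":1},{"tx":0,"ty":0,"tz":-0.6,"spin":0,"jaw":1},{"tx":0,"ty":0,"tz":-0.6,"spin":0,"jaw":1},{"tx":0,"ty":0,"tz":-0.6,"spin":0,"jaw":1},{"tx":0,"ty":0,"tz":-0.4,"spin":0,"jaw":1},{"tx":0,"ty":0,"tz":-0.2,"spin":0,"jaw":1},{"tx":0,"ty":0,"tz":0,"spin":0,"jaw":1},{"tx":0,"ty":0,"tz":0,"spin":0,"jaw":1}]'
python3 - <<'E'
from h import *
s=state();print(s['position'],s['tool_rot'],s['force'],s['torque'])
im=snapshot('wrist')[:,:,::-1];cv2.imwrite('pics/w4.png',cv2.resize(im[100:230,240:400],(800,650),interpolation=2)[:600])
E
```

```text
clock: 8.85
position: [0.5833, -0.1618, 0.2401]
tool_rot: [-3.142, 0.0, -3.125]
force: [0.2, 0.3, -2.3]
opening: 0.0147
gripper_force: 58.5
[ 0.58328429 -0.16175262  0.2400935 ] [-3.14151524e+00  2.35296408e-04 -3.12467227e+00] [ 0.19304861  0.34435969 -2.33618764] [-0.06186684  0.0233317   0.01557359]
```

View pics/w4.png

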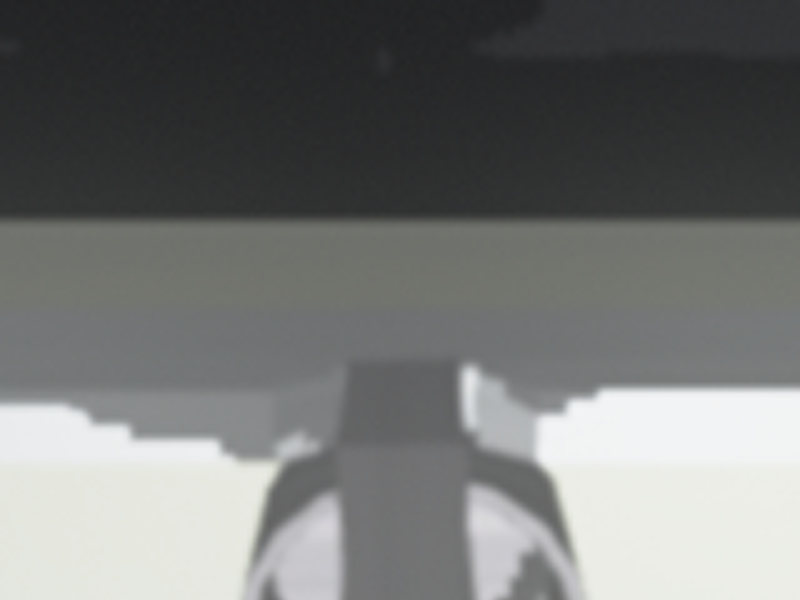

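```bash
python3 - <<'E'
from h import *
c=cam('wrist',dict(position=[.58328,-.16175,.24009],tool_rot=[-3.1415,.0002,-3.1247]))
print('tongue',onz(c,(309,171.8),.1556),onz(c,(332.4,171.8),.1556))
print('strip',onz(c,(360,177.3),.142),onz(c,(360,192.4),.142),'notch',onz(c,(295,185),.142),onz(c,(347.8,185),.142))
E
```

```text
tongue [ 0.55566226 -0.16973547  0.1556    ] [ 0.55542596 -0.15505154  0.1556    ]
strip [ 0.56238542 -0.1359315   0.142     ] [ 0.57300154 -0.13538238  0.142     ] notch [ 0.56846535 -0.17955282  0.142     ] [ 0.56789314 -0.14389447  0.142     ]
```

The hook is within 1 mm of the notch centre (-0.1624 against -0.1617), and the rim gap is 2.9 mm on one side and 4.5 mm on the other. I'll make a small trim and lower slowly.

```bash

python3 -m pendant '[{"tx":-0.03,"ty":0.03,"tz":-0.2,"spin":0,"jaw":1},{"tx":0,"ty":0,"tz":-0.25,"spin":0,"jaw":1},{"tx":0,"ty":0,"tz":-0.25,"spin":0,"jaw":1},{"tx":0,"ty":0,"tz":-0.25,"spin":0,"jaw":1},{"tx":0,"ty":0,"tz":-0.25,"spin":0,"jaw":1},{"tx":0,"ty":0,"tz":-0.2,"spin":0,"jaw":1},{"tx":0,"ty":0,"tz":-0.1,"spin":0,"jaw":1},{"tx":0,"ty":0,"tz":0,"spin":0,"jaw":1}]'
python3 -m pendant '[{"tx":0,"ty":0,"tz":-0.08,"spin":0,"jaw":1},{"tx":0,"ty":0,"tz":-0.08,"spin":0,"jaw":1},{"tx":0,"ty":0,"tz":-0.08,"spin":0,"jaw":1},{"tx":0,"ty":0,"tz":0,"spin":0,"jaw":1}]'
```

```text
clock: 9.57
position: [0.5818, -0.1611, 0.201]
tool_rot: [3.141, -0.002, -3.125]
force: [0.2, 0.4, -1.3]
opening: 0.015
gripper_force: 58.6
clock: 9.9
position: [0.5823, -0.1613, 0.196]
tool_rot: [3.141, -0.0, -3.125]
force: [-0.6, 0.4, -2.6]
opening: 0.0147
gripper_force: 58.6
```

```bash

python3 -m pendant '[{"tx":0,"ty":0,"tz":-0.06,"spin":0,"jaw":1},{"tx":0,"ty":0,"tz":-0.06,"spin":0,"jaw":1},{"tx":0,"ty":0,"tz":-0.06,"spin":0,"jaw":1},{"tx":0,"ty":0,"tz":0,"spin":0,"jaw":1}]'
python3 -m pendant '[{"tx":0,"ty":0,"tz":-0.06,"spin":0,"jaw":1},{"tx":0,"ty":0,"tz":-0.06,"spin":0,"jaw":1},{"tx":0,"ty":0,"tz":0,"spin":0,"jaw":1}]'
```

```text
clock: 10.23
position: [0.5822, -0.1612, 0.1914]
tool_rot: [3.141, -0.001, -3.125]
force: [-0.5, -1.1, -1.8]
opening: 0.0149
gripper_force: 58.5
clock: 10.48
position: [0.5822, -0.1612, 0.1884]
tool_rot: [3.141, -0.001, -3.125]
force: [-0.4, 0.7, -3.0]
opening: 0.0147
gripper_force: 58.5
```

It is 8 mm below the strip top with no contact, so the hook is inside the notch.

```bash

python3 -m pendant '[{"tx":0,"ty":0,"tz":-0.05,"spin":0,"jaw":1},{"tx":0,"ty":0,"tz":-0.05,"spin":0,"jaw":1},{"tx":0,"ty":0,"tz":-0.04,"spin":0,"jaw":1},{"tx":0,"ty":0,"tz":0,"spin":0,"jaw":1}]'
python3 -m pendant '[{"tx":0,"ty":0,"tz":-0.03,"spin":0,"jaw":1},{"tx":0,"ty":0,"tz":-0.03,"spin":0,"jaw":1},{"tx":0,"ty":0,"tz":0,"spin":0,"jaw":1}]'
```

```text
clock: 10.82
position: [0.5822, -0.1612, 0.1849]
tool_rot: [3.141, -0.001, -3.125]
force: [0.5, -0.3, -3.1]
opening: 0.015
gripper_force: 58.5
clock: 11.07
position: [0.5823, -0.1612, 0.1836]
tool_rot: [3.142, -0.0, -3.125]
force: [0.6, -0.3, -2.0]
opening: 0.0148
gripper_force: 58.5
```

```bash

python3 -m pendant '[{"tx":0,"ty":0,"tz":-0.03,"spin":0,"jaw":1},{"tx":0,"ty":0,"tz":-0.03,"spin":0,"jaw":1},{"tx":0,"ty":0,"tz":0,"spin":0,"jaw":1}]'
python3 -m pendant '[{"tx":0,"ty":0,"tz":-0.03,"spin":0,"jaw":1},{"tx":0,"ty":0,"tz":0,"spin":0,"jaw":1},{"tx":0,"ty":0,"tz":0,"spin":0,"jaw":1}]'
```

```text
clock: 11.32
position: [0.5825, -0.1613, 0.1825]
tool_rot: [-3.141, 0.0, -3.125]
force: [0.3, -0.2, -1.9]
opening: 0.0143
gripper_force: 58.7
clock: 11.57
position: [0.5826, -0.1613, 0.1824]
tool_rot: [-3.141, 0.001, -3.125]
force: [-0.6, -0.5, 2.4]
opening: 0.0147
gripper_force: 59.1
```

Contact came at 0.1824 against 0.1825 predicted for the notch floor. One more half-millimetre confirms it, then release in stages.

```bash

python3 -m pendant '[{"tx":0,"ty":0,"tz":-0.02,"spin":0,"jaw":1},{"tx":0,"ty":0,"tz":0,"spin":0,"jaw":1}]'
python3 -m pendant '[{"tx":0,"ty":0,"tz":0,"spin":0,"jaw":1},{"tx":0,"ty":0,"tz":0,"spin":0,"jaw":1},{"tx":0,"ty":0,"tz":0,"spin":0,"jaw":1}]' 20
```

```text
clock: 11.73
position: [0.5827, -0.1614, 0.1824]
tool_rot: [-3.141, 0.002, -3.125]
force: [-1.0, 1.2, 5.9]
opening: 0.0144
gripper_force: 59.4
clock: 11.98
position: [0.5827, -0.1613, 0.1824]
tool_rot: [-3.141, 0.002, -3.125]
force: [-0.9, 0.8, 5.5]
opening: 0.0149
gripper_force: 59.5
```

```bash

python3 -m pendant '[{"tx":0,"ty":0,"tz":0,"spin":0,"jaw":0.65},{"tx":0,"ty":0,"tz":0,"spin":0,"jaw":0.6},{"tx":0,"ty":0,"tz":0,"spin":0,"jaw":0.55},{"tx":0,"ty":0,"tz":0,"spin":0,"jaw":0.5},{"tx":0,"ty":0,"tz":0,"spin":0,"jaw":0.4},{"tx":0,"ty":0,"tz":0,"spin":0,"jaw":0.2},{"tx":0,"ty":0,"tz":0,"spin":0,"jaw":0},{"tx":0,"ty":0,"tz":0,"spin":0,"jaw":-0.2},{"tx":0,"ty":0,"tz":0,"spin":0,"jaw":-0.4},{"tx":0,"ty":0,"tz":0,"spin":0,"jaw":-0.4},{"tx":0,"ty":0,"tz":0,"spin":0,"jaw":-0.4},{"tx":0,"ty":0,"tz":0,"spin":0,"jaw":-0.4}]'
python3 -m pendant '[{"tx":0,"ty":0,"tz":0.2,"spin":0,"jaw":-0.4},{"tx":0,"ty":0,"tz":0.4,"spin":0,"jaw":-0.4},{"tx":0,"ty":0,"tz":0.6,"spin":0,"jaw":-0.4},{"tx":0,"ty":0,"tz":0.8,"spin":0,"jaw":-0.4},{"tx":0,"ty":0,"tz":0.8,"spin":0,"jaw":-0.4},{"tx":0,"ty":0,"tz":0.8,"spin":0,"jaw":-0.4},{"tx":0,"ty":0,"tz":0.8,"spin":0,"jaw":-0.4},{"tx":0,"ty":0,"tz":0.4,"spin":0,"jaw":-0.4},{"tx":0,"ty":0,"tz":0,"spin":0,"jaw":-0.4},{"tx":0,"ty":0,"tz":0,"spin":0,"jaw":-0.4},{"tx":0,"ty":0,"tz":0,"spin":0,"jaw":-0.4},{"tx":0,"ty":0,"tz":0,"spin":0,"jaw":-0.4}]'
python3 - <<'E'
from h import *
a=snapshot('wrist')[:,:,::-1];b=snapshot('side')[:,:,::-1]
o=np.zeros((560,800,3),np.uint8)
o[:280,:]=cv2.resize(a[120:260,120:520],(800,280));o[280:,:400]=cv2.resize(b[180:320,280:480],(400,280));o[280:,400:]=cv2.resize(b[:280,200:600],(400,280))
cv2.imwrite('pics/end.png',o)
E
```

```text
clock: 12.98
position: [0.5824, -0.1613, 0.1811]
tool_rot: [-3.142, 0.0, -3.125]
force: [0.1, -0.2, 0.7]
opening: 0.06
gripper_force: 0.0
clock: 13.98
position: [0.582, -0.1611, 0.2997]
tool_rot: [3.141, -0.002, -3.125]
force: [-0.2, -0.7, -0.4]
opening: 0.0597
gripper_force: 0.0
```

View pics/end.png

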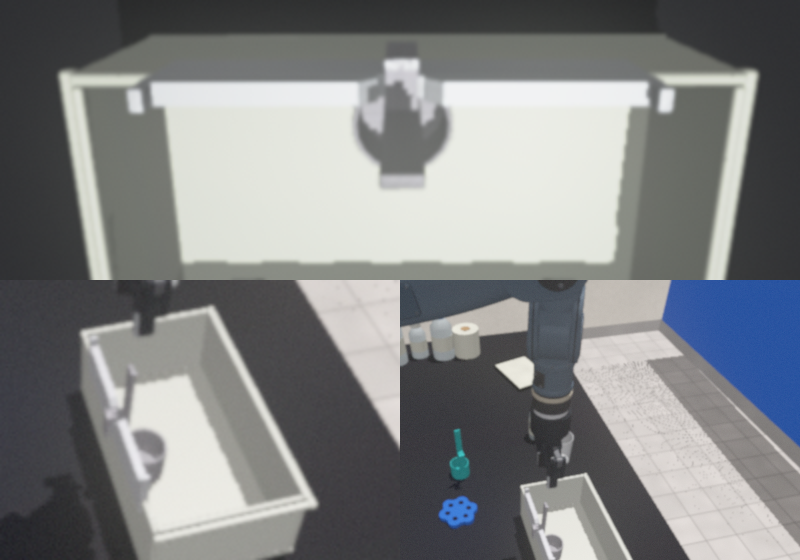

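The dipper hangs in the notch (wrist crop ~(402,65)), tongue outside the rim, cup inside the bath, gripper clear. I'll check that it is still, then hand in.

```bash

python3 -m pendant '[{"tx":0,"ty":0,"tz":0,"spin":0,"jaw":-0.4},{"tx":0,"ty":0,"tz":0,"spin":0,"jaw":-0.4},{"tx":0,"ty":0,"tz":0,"spin":0,"jaw":-0.4},{"tx":0,"ty":0,"tz":0,"spin":0,"jaw":-0.4},{"tx":0,"ty":0,"tz":0,"spin":0,"jaw":-0.4},{"tx":0,"ty":0,"tz":0,"spin":0,"jaw":-0.4},{"tx":0,"ty":0,"tz":0,"spin":0,"jaw":-0.4},{"tx":0,"ty":0,"tz":0,"spin":0,"jaw":-0.4},{"tx":0,"ty":0,"tz":0,"spin":0,"jaw":-0.4},{"tx":0,"ty":0,"tz":0,"spin":0,"jaw":-0.4},{"tx":0,"ty":0,"tz":0,"spin":0,"jaw":-0.4},{"tx":0,"ty":0,"tz":0,"spin":0,"jaw":-0.4}]' >/dev/null
python3 - <<'E'
from h import *
a=[snapshot('side')[200:300,310:380].astype(float) for _ in range(6)]
print([np.abs(a[i]-a[0]).mean().round(2) for i in range(1,6)])
print(sign_off())
E
```

```text
[np.float64(1.32), np.float64(1.31), np.float64(1.31), np.float64(1.3), np.float64(1.31)]
the job is handed in; nothing more can be done
None
```

The steel dipper hangs still by its hook, fully down in the strip's notch with the cup inside the bath. The gripper is clear, the other lab ware was not touched, and the job was handed in at about 15 s.

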